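# Riddle the copper slugs out of the wash basket and tip out the disc hubs

### The arm

A 6-joint arm with a two-finger parallel gripper is mounted at the origin on the work surface. World frame = base frame: x ahead of the robot, y to its left, z up, the work surface at z = 0. Lengths are in mm, angles in rad, forces in N, time in s.
With the tool pointing down it reaches from about 300 to 775 mm from the base axis. Payload 14.6 kg.
Tool frame: the origin (TCP) lies midway between the tips of the shut fingers; the grasp point (between the pads) lies 19 mm behind it (arm.grip_depth is the distance from the TCP to the grasp point, in mm); z points along the fingers, x is the direction in which the jaws open and shut, and the axes are right-handed (so a half turn about z gives the same grasp; the last joint's range is limited). The gripper opens to 94 mm and grips with 3 to 60 N. Pads are 16 mm wide; open, the fingers measure 119 mm over their backs; the gripper's body (75 mm by 177 mm) begins 78 mm behind the grasp point.
Start: joints at [-1.194, 0.3, 1.521, -0, 1.321, -0.067], TCP at [236.148, -496.713, 205.446] pointing down, gripper open.
Joint ranges: [-3.03, 3.03], [-0.79, 2.21], [0.23, 2.52], [-1.04, 4.18], [0, 3.07], [-2.55, 2.55]. Speed limits (rad/s): [2.22, 2.22, 2.57, 3.14, 3.14, 3.14].

### API

Orientations are given as [roll, pitch, yaw] about the fixed x, y, z axes, in that order (R = Rz(yaw) Ry(pitch) Rx(roll)).
In Python, from workcell import arm, set_gripper, solver, readout, imaging, sign_off gives the robot as it stands. The module is installed in compiled form; this text tells all that it offers. Calls block until the motion is done:
- arm.reach(position, orientation): joint-space move of the TCP to a pose.
- arm.move_linear(position, speed=150, orientation=None): straight line of the TCP; orientation=None keeps the orientation; speed is the mean speed in mm/s.
- arm.movej(angles): joint-space move.
- set_gripper(opening): finger opening in mm; the grip force is fixed at half the most; returns when the fingers have stopped.
- arm.sleep(seconds).
- solver.solve_ik(position, orientation): joint angles nearest the present ones, or None.
- readout.sense(): the state.
- imaging.snapshot(name): name is "side" or "top" or "wrist"; returns the picture (420x560x3 uint8, blue, green, red); there is no depth.
- imaging.camera_model(name): a dict with "fx", "fy", "cx", "cy" (pixels), "position" and "orientation" of the camera in the world. Camera axes: x right, y up, looking along -z (the intrinsics and any distortion apply to the point x, -y, -z); pixel columns grow to the right and rows downward; lengths in mm; the calibration is good to about 2 mm. The wrist camera is an equidistant fisheye: a pixel r from the principal point sees the ray r / f radians off the axis. A picture is of the moment at which its call begins: read the wrist's pose just before it. camera_model takes no time and is no camera call; for the wrist camera it gives the pose at the moment of the call.
A pose or a line that the arm cannot do raises arm.IKError and nothing moves.
- sign_off(): hands the job in, once; it reports no verdict.
The state is a dict: "time": time; "joint_positions": joint angles; "joint_vel": joint speeds; "joint_efforts": joint torques, N m; "position": TCP position; "eef_rot": TCP orientation; "force": force on the tool from outside, world axes, zero at the start; "ft_torque": the same for the moment, N m; "gripper_width": finger opening in mm.
Only numpy, scipy, OpenCV 4.12 (cv2) and the standard library are available. Lean on these libraries where they do the work, as an engineer would, in place of code of your own. Each camera call takes 0.05 s, during which the arm holds its last target. There are 200 camera calls.

### The job

Pick up the slotted wash basket with the red grip and shake or rock it over the green catch tray until all four small copper slugs have dropped through the slots into that tray, keeping the three white disc hubs in the basket. Then tip all three hubs out of the basket's open mouth into the blue tray, from low above it so that they are not flung or dropped hard, and without touching hubs or slugs with the gripper. Finally stand the empty basket upright on the two rails of the green tray again, in its middle, let go, and leave the wash bottle, jar, screwdriver and disc case alone.

Things in the scene. Friction and masses are not known exactly. Their poses are not given: they have to be found in the camera images.
- basket_grip (a point): Centre of the red flat-faced grip bar of the polished steel wash basket: 80 mm along the basket's y, 16 mm thick in x, 26 mm high; 125 mm above the middle of the basket's underside. Rods at its two ends carry it from the side walls, so it is taken from above, closing along x. Axes are the basket's: z up, x away from its open mouth. The basket weighs 0.32 kg empty.
- basket_floor (a point): Middle of the basket's floor, on its upper face, 4 mm above the underside; the basket's axes. Five flat lands 20 mm wide (centred at x = -80, -40, 0, 40, 80 mm) run across in y with 20 mm open slots between. The basket is 180 mm long (x), 140 mm wide over its walls; the lands reach out to 170 mm and rest on the rails. Walls (sides and +x) are 49 mm high. Hubs and slugs slide on it at a slope of about 18 to 26 degrees.
- basket_mouth (a point): Middle of the floor's edge at the basket's open end (-x end, no wall, no lip): the mouth, through which the hubs leave, 134 mm wide. It looks roughly towards the robot at the start, when the basket stands level on the green tray's rails.
- catch_tray: Fixed green open catch tray, 250 (x) x 190 (y) x 55 mm high, walls and floor 4 mm; origin at the centre of its underside, z up. Two round steel rails, 8 mm thick, run along its x at y = -72 and +72 mm with their tops 60 mm above its underside; the basket stands on them.
- parts_tray: Fixed blue open tray for the clean hubs, 205 (x) x 175 (y) x 50 mm high, walls and floor 4 mm; origin at the centre of its underside, z up.
- hub1_center (a point): White plastic disc hub in the basket: a flange 60 mm across and 11 mm thick with a boss 30 mm across, 28 mm tall in all, about 55 g; this point is half-way up on its axis (z).
- hub2_center (a point): White plastic disc hub in the basket: a flange 60 mm across and 11 mm thick with a boss 30 mm across, 28 mm tall in all, about 55 g; this point is half-way up on its axis (z).
- hub3_center (a point): White plastic disc hub in the basket: a flange 60 mm across and 11 mm thick with a boss 30 mm across, 28 mm tall in all, about 55 g; this point is half-way up on its axis (z).
- slug1_center (a point): Small copper slug, a plain disc 15 mm across and 9 mm thick, lying flat on one of the basket's lands at the start; this point is its centre.
- slug2_center (a point): Small copper slug, a plain disc 15 mm across and 9 mm thick, lying flat on one of the basket's lands at the start; this point is its centre.
- slug3_center (a point): Small copper slug, a plain disc 15 mm across and 9 mm thick, lying flat on one of the basket's lands at the start; this point is its centre.
- slug4_center (a point): Small copper slug, a plain disc 15 mm across and 9 mm thick, lying flat on one of the basket's lands at the start; this point is its centre.
- wash_bottle: Bystander, loose: white wash bottle with red cap, 68 mm across, 170 mm tall; origin at its foot
- jar: Bystander, loose: amber jar with black cap, 70 mm across, 85 mm tall; origin at its foot
- driver: Bystander, loose: screwdriver with blue handle lying flat, 180 mm long; origin under it
- disc_case: Bystander, loose: flat black disc case 142 x 126 x 20 mm; origin under its centre
Things that resemble listed ones, but are neither listed nor needed, are in the scene too. Leave any yellow look-alike of the part that bears basket_grip alone. Leave any brown look-alike of the part that bears hub3_center alone.

How it is judged (in metres and radians):
On the way, in this order (a step that is already met when the one before it is completed fails the run):
1. all four slugs lie in the green catch tray while all three hubs are still in the basket (x of slug1_center in the frame of catch_tray between -0.122 and 0.122 m and y of slug1_center in the frame of catch_tray between -0.092 and 0.092 m and z of slug1_center in the frame of catch_tray between 0 and 0.04 m and x of slug2_center in the frame of catch_tray between -0.122 and 0.122 m and y of slug2_center in the frame of catch_tray between -0.092 and 0.092 m and z of slug2_center in the frame of catch_tray between 0 and 0.04 m and x of slug3_center in the frame of catch_tray between -0.122 and 0.122 m and y of slug3_center in the frame of catch_tray between -0.092 and 0.092 m and z of slug3_center in the frame of catch_tray between 0 and 0.04 m and x of slug4_center in the frame of catch_tray between -0.122 and 0.122 m and y of slug4_center in the frame of catch_tray between -0.092 and 0.092 m and z of slug4_center in the frame of catch_tray between 0 and 0.04 m and x of hub1_center in the frame of basket_grip between -0.1 and 0.1 m and y of hub1_center in the frame of basket_grip between -0.068 and 0.068 m and z of hub1_center in the frame of basket_grip between -0.13 and -0.06 m and x of hub2_center in the frame of basket_grip between -0.1 and 0.1 m and y of hub2_center in the frame of basket_grip between -0.068 and 0.068 m and z of hub2_center in the frame of basket_grip between -0.13 and -0.06 m and x of hub3_center in the frame of basket_grip between -0.1 and 0.1 m and y of hub3_center in the frame of basket_grip between -0.068 and 0.068 m and z of hub3_center in the frame of basket_grip between -0.13 and -0.06 m), for 0.1 s.
2. all three hubs lie in the blue tray (x of hub1_center in the frame of parts_tray between -0.0995 and 0.0995 m and y of hub1_center in the frame of parts_tray between -0.0845 and 0.0845 m and z of hub1_center in the frame of parts_tray between 0 and 0.065 m and x of hub2_center in the frame of parts_tray between -0.0995 and 0.0995 m and y of hub2_center in the frame of parts_tray between -0.0845 and 0.0845 m and z of hub2_center in the frame of parts_tray between 0 and 0.065 m and x of hub3_center in the frame of parts_tray between -0.0995 and 0.0995 m and y of hub3_center in the frame of parts_tray between -0.0845 and 0.0845 m and z of hub3_center in the frame of parts_tray between 0 and 0.065 m), for 0.2 s.
At the end, for the whole second after the job is handed in: All slugs lie in the green tray, all hubs in the blue tray; the empty basket stands released on the green tray's rails, tilted under 7 degrees, grip within 30 mm of the tray's centre along each tray axis and 175 to 195 mm above its underside (185 when standing on the rails) (all of step 2 and x of slug1_center in the frame of catch_tray between -0.122 and 0.122 m and y of slug1_center in the frame of catch_tray between -0.092 and 0.092 m and z of slug1_center in the frame of catch_tray between 0 and 0.04 m and x of slug2_center in the frame of catch_tray between -0.122 and 0.122 m and y of slug2_center in the frame of catch_tray between -0.092 and 0.092 m and z of slug2_center in the frame of catch_tray between 0 and 0.04 m and x of slug3_center in the frame of catch_tray between -0.122 and 0.122 m and y of slug3_center in the frame of catch_tray between -0.092 and 0.092 m and z of slug3_center in the frame of catch_tray between 0 and 0.04 m and x of slug4_center in the frame of catch_tray between -0.122 and 0.122 m and y of slug4_center in the frame of catch_tray between -0.092 and 0.092 m and z of slug4_center in the frame of catch_tray between 0 and 0.04 m and x of basket_grip in the frame of catch_tray between -0.03 and 0.03 m and y of basket_grip in the frame of catch_tray between -0.03 and 0.03 m and z of basket_grip in the frame of catch_tray between 0.175 and 0.195 m and angle between basket_grip's own z axis and vertical below 0.12 rad); the robot touches nothing.
It fails at once if the wash bottle, jar, screwdriver or disc case is moved by more than 40 mm (distance of any of wash_bottle, jar, driver, disc_case from where it was at the start of the episode above 0.04 m).
It fails at once if the gripper's fingers touch a hub or slug (contact force between the fingers and hub1 above 1 N or contact force between the fingers and hub2 above 1 N or contact force between the fingers and hub3 above 1 N or contact force between the fingers and slug1 above 1 N or contact force between the fingers and slug2 above 1 N or contact force between the fingers and slug3 above 1 N or contact force between the fingers and slug4 above 1 N).
It fails at once if a hub is flung or dropped from more than about 200 mm (faster than 2 m/s) (linear speed of any of hub1, hub2, hub3 above 2 m/s).
It also fails if it takes over 48 s, if anything falls off the work surface, if the arm or the gripper's body presses on something with over 40 N, if the wrist force passes 120 N, or if a joint passes its speed limit or range.

## Working session

There is one attempt and no reset: what is moved stays moved. The work goes in short steps, each a Python script; the robot and the scene stay as the last script left them, time stands still between calls to the robot, and variables do not carry over. Pictures are saved under pics/ and viewed, about 8 in all and at most 12, crops included, and the job is handed in when it is done.

```bash
mkdir -p pics; python3 - <<'E'
from workcell import arm, set_gripper, solver, readout, imaging
import cv2,numpy as np
for n in("top","side"):
    cv2.imwrite(f"pics/{n}0.png",imaging.snapshot(n)); print(n,imaging.camera_model(n))
s=readout.sense();print(s)
E
```

```text
top {'fx': 529.6746608530909, 'fy': 529.6746608530909, 'cx': 279.618208342405, 'cy': 215.4572390042962, 'position': array([4.24064209e+02, 3.42404734e-01, 1.51153328e+03]), 'orientation': array([ 0.04883698,  0.01370296, -1.56922586])}
side {'fx': 512.6387045122287, 'fy': 512.6387045122287, 'cx': 280.1293650177231, 'cy': 213.54361797974624, 'position': array([-234.56419759, 1289.5684845 ,  971.90908163]), 'orientation': array([ 1.05408711, -0.01538352, -2.62308425])}
{'time': 0.1, 'joint_positions': array([-1.19360331e+00,  3.00403708e-01,  1.52148645e+00, -5.27398000e-05,
        1.32067825e+00, -6.66038795e-02]), 'joint_vel': array([ 3.99430349e-04, -2.22407582e-03, -1.87815325e-03,  4.54718860e-04,
        5.44679280e-05, -5.80189816e-04]), 'joint_efforts': array([ 1.24575065e-03, -5.32644618e+01, -3.53283978e+01,  7.10185105e-02,
        2.34759471e-02, -6.68941084e-05]), 'position': array([ 236.05708196, -496.5259725 ,  204.96332387]), 'eef_rot': array([-3.14157869e+00,  9.76985794e-04, -1.12698635e+00]), 'force': array([-0.37928333,  0.39942427, -0.51613101]), 'ft_torque': array([-0.042542  ,  0.00200862,  0.00299548]), 'gripper_width': 94.12378901163636}
```

View pics/top0.png

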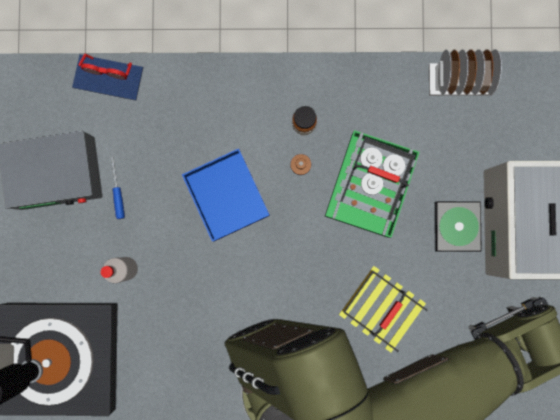

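View pics/side0.png

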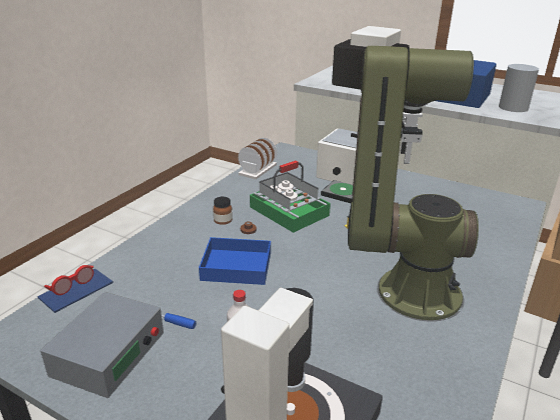

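The top view shows the real basket on the green tray at about (372,185). Its red grip is at (384,174), the hubs are at the far end and the slugs at the mouth end. The blue tray is at (226,195), the jar at (305,118), and the yellow decoy at (384,308). The side view agrees. Next I measure the grip and trays.

```bash
cat > h.py <<'E'
from workcell import arm, set_gripper, solver, readout, imaging, sign_off
import cv2, numpy as np
from scipy.spatial.transform import Rotation as Rn
def cast(n,px,z):
    m=imaging.camera_model(n); px=np.atleast_2d(px).astype(float)
    d=np.c_[(px[:,0]-m["cx"])/m["fx"],-(px[:,1]-m["cy"])/m["fy"],-np.ones(len(px))]
    d=Rn.from_euler("xyz",m["orientation"]).apply(d); p=m["position"]
    return p+d*((z-p[2])/d[:,2])[:,None]
def mask(im,lo,hi,roi):
    h=cv2.cvtColor(im,cv2.COLOR_BGR2HSV); k=cv2.inRange(h,lo,hi)
    o=np.zeros_like(k); x0,y0,x1,y1=roi; o[y0:y1,x0:x1]=k[y0:y1,x0:x1]; return o
def rect(k):  # min-area rect of all mask pixels
    return cv2.boxPoints(cv2.minAreaRect(cv2.findNonZero(k)))
def pose(under,pitch,yaw,roll=0.):
    """TCP pose for basket underside-middle position and basket angles"""
    R=Rn.from_euler("xyz",[roll,pitch,yaw])
    return np.asarray(under,float)+R.apply([0,0,125-arm.grip_depth]),[np.pi+roll,pitch,yaw]
E
python3 - <<'E'
from h import *
t=cv2.imread("pics/top0.png"); s=cv2.imread("pics/side0.png")
def biggest(k):
    n,l,st,c=cv2.connectedComponentsWithStats(k); i=1+st[1:,4].argmax(); return np.uint8(l==i)*255
def show(nm,b,z):
    w=cast("top",b,z)[:,:2]; c=w.mean(0); print(nm,b.round(1).tolist(),"\n center",c.round(1))
    for i in (0,1):
        e=w[i+1]-w[i]; print("  edge",np.linalg.norm(e).round(1),np.degrees(np.arctan2(e[1],e[0])).round(1))
g=biggest(mask(t,(0,130,90),(8,255,255),(355,150,415,200)))
show("grip",rect(g),198)
show("green",rect(mask(t,(45,120,50),(80,255,255),(315,125,425,245))),55)
show("blue",rect(biggest(mask(t,(100,120,60),(130,255,255),(170,140,285,250)))),50)
gs=biggest(mask(s,(0,130,90),(8,255,255),(265,150,310,180)))
ys,xs=np.nonzero(gs); print("side grip",xs.mean(),ys.mean(),cast("side",[xs.mean(),ys.mean()],185))
# reachability
E
```

```text
grip [[367.20001220703125, 171.10000610351562], [369.5, 165.1999969482422], [399.79998779296875, 176.89999389648438], [397.5, 182.8000030517578]] 
 center [ 591.7 -239.6]
  edge 16.0 -21.2
  edge 80.5 -111.3
green [[325.20001220703125, 215.39999389648438], [353.5, 130.5], [418.29998779296875, 152.10000610351562], [390.0, 237.0]] 
 center [ 583.4 -233.3]
  edge 248.4 -18.5
  edge 188.1 -108.7
blue [[181.1999969482422, 174.1999969482422], [238.5, 148.10000610351562], [269.20001220703125, 215.1999969482422], [211.89999389648438, 241.39999389648438]] 
 center [553.2 171.6]
  edge 175.0 -65.3
  edge 206.0 -155.3
side grip 288.5327868852459 166.172131147541 [[ 591.12117362 -244.92409334  185.        ]]
```

```bash
python3 - <<'E'
from h import *
y=np.radians(-19.5)
def chk(l,*a):
    p,o=pose(*a); q=solver.solve_ik(p,o); print(l,p.round(0),None if q is None else np.round(q,2))
u=np.array([591,-241,60.])
chk("grasp",u,0,y); chk("above",u+[0,0,60],0,y)
for d in (20,26,30,34,40): 
  for z in (115,125): chk(("tilt",d,z),[588,-238,z],np.radians(d),y)
for r in (-20,20): chk(("roll",r),[588,-238,125],np.radians(30),y,np.radians(r))
yb=np.radians(24.7); e=np.array([np.cos(yb),np.sin(yb)])
for d in (0,-15,-25,-35,-45):
    # mouth edge point M; mouth = under + R*(-90,0,4)
    R=Rn.from_euler("xyz",[0,np.radians(d),yb]); M=np.r_[np.array([553,172])+e*50,72]
    un=M-R.apply([-90,0,0]); chk(("dump",d),un,np.radians(d),yb)
E
```

```text
grasp [ 591. -241.  166.] [-0.44  0.53  1.29 -0.    1.32 -0.1 ]
above [ 591. -241.  226.] [-0.44  0.49  1.21 -0.    1.44 -0.1 ]
('tilt', 20, 115) [ 622. -250.  215.] [-0.43  0.83  0.73 -0.03  1.93 -0.09]
('tilt', 20, 125) [ 622. -250.  225.] [-0.43  0.83  0.71 -0.03  1.95 -0.09]
('tilt', 26, 115) [ 632. -254.  210.] [-0.42  0.97  0.53 -0.04  2.1  -0.09]
('tilt', 26, 125) [ 632. -254.  220.] [-0.42  0.97  0.51 -0.04  2.12 -0.09]
('tilt', 30, 115) [ 638. -256.  207.] [-0.42  1.07  0.37 -0.05  2.22 -0.1 ]
('tilt', 30, 125) [ 638. -256.  217.] [-0.42  1.08  0.34 -0.05  2.25 -0.1 ]
('tilt', 34, 115) [ 644. -258.  203.] None
('tilt', 34, 125) [ 644. -258.  213.] None
('tilt', 40, 115) [ 652. -261.  196.] None
('tilt', 40, 125) [ 652. -261.  206.] None
('roll', -20) [ 647. -220.  211.] [-0.26  1.04  0.44 -0.38  2.17 -0.15]
('roll', 20) [ 623. -289.  211.] [-0.58  1.09  0.36  0.29  2.25 -0.02]
('dump', 0) [680. 231. 178.] [ 0.28  0.71  0.97 -0.    1.45 -0.16]
('dump', -15) [652. 218. 198.] [ 0.25  0.47  1.33  0.05  1.09 -0.2 ]
('dump', -25) [632. 208. 206.] [ 0.23  0.32  1.55  0.11  0.84 -0.26]
('dump', -35) [610. 198. 211.] [ 0.2   0.2   1.75  0.23  0.6  -0.38]
('dump', -45) [588. 188. 211.] [ 0.17  0.11  1.93  0.52  0.37 -0.68]
```

```bash
cat >> h.py <<'E'
Y=np.radians(-19.5); G=np.array([591,-241,60.]); EX=np.array([np.cos(Y),np.sin(Y),0])
def T(): return round(readout.sense()["time"],2)
def go(*a,speed=150):
    p,o=pose(*a); arm.move_linear(p,speed=speed,orientation=o)
E
python3 - <<'E'
from h import *
p,o=pose(G+[0,0,70],0,Y); arm.reach(p,o); print(T())
cv2.imwrite("pics/w1.png",imaging.snapshot("wrist"))
go(G,0,Y,speed=120); set_gripper(8); s=readout.sense(); print(T(),s["gripper_width"],s["force"],s["position"])
go(G+[0,0,60],0,Y); s=readout.sense(); print(T(),s["gripper_width"],s["force"])
go(G-EX*15+[0,0,62],np.radians(30),Y,speed=80); print(T())
cv2.imwrite("pics/w2.png",np.hstack([imaging.snapshot("wrist")[:, :400],imaging.snapshot("side")[100:,160:420].repeat(1,0).copy() if 0 else cv2.resize(imaging.snapshot("side")[110:270,200:353],(400,420))]))
E
```

```text
1.71
3.67 15.378027718467914 [ 1.81545584  0.60655848 -0.19765224] [ 591.07599091 -241.01244636  166.23967965]
4.22 15.814690791623446 [-0.14532544 -0.02262333 -7.01313592]
5.38
```

View pics/w2.png

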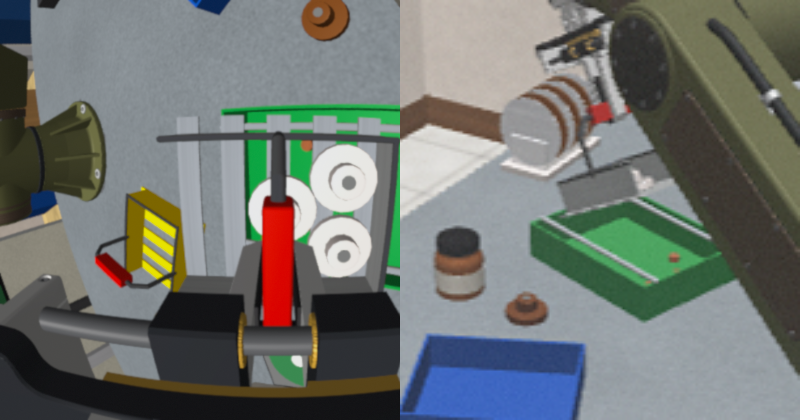

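The slugs are gone from the mouth-end lands. One lies in the green tray, another shows near wrist pixel (306,145), and all hubs are still at the walled end. Next I rock the basket and look again.

```bash
python3 - <<'E'
from h import *
r=np.radians; B=G-EX*15+[0,0,66]
for roll in (14,-14,14,-14): go(B,r(26),Y,r(roll),speed=220)
for k in (1,-1,1,-1): go(B-EX*10+EX*10*k,r(28),Y,speed=200)
go(B,r(28),Y); print(T(),readout.sense()["gripper_width"])
w=imaging.snapshot("wrist")[80:360,130:560]; s=imaging.snapshot("side")[150:240,235:345]
cv2.imwrite("pics/w3.png",np.hstack([cv2.resize(w,(430,280)),cv2.resize(s,(342,280),interpolation=cv2.INTER_CUBIC)]))
E
```

```text
9.34 15.984607436151151
```

View pics/w3.png

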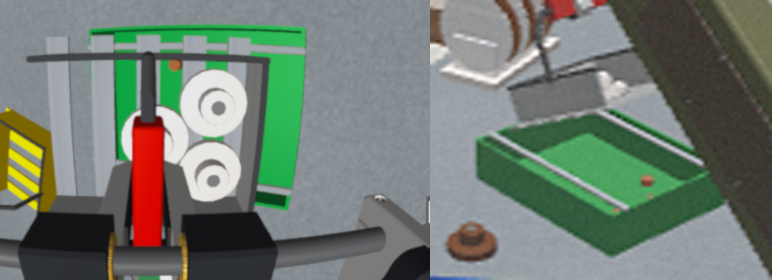

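```bash
python3 - <<'E'
from h import *
r=np.radians; B=G-EX*40+[0,0,150]
go(B,r(14),Y,speed=200); arm.sleep(.2); print(T())
w=imaging.snapshot("wrist")[60:360,130:530]; s=imaging.snapshot("side")[150:240,235:345]
cv2.imwrite("pics/w4.png",np.hstack([w,cv2.resize(s,(366,300),interpolation=cv2.INTER_CUBIC)]))
E
```

```text
10.32
```

View pics/w4.png

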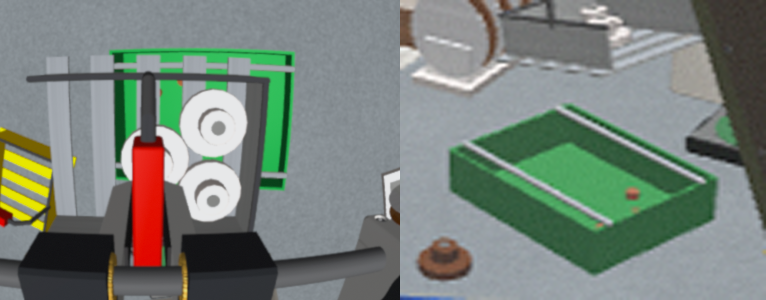

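The tray holds at least three or four slugs. I'll carry the basket, nearly level, to the staging pose and count with a clear view.

```bash
cat >> h.py <<'E'
YB=np.radians(24.7); EB=np.array([np.cos(YB),np.sin(YB),0]); BC=np.array([553,172,0.])
def mouth(M,deg):  # underside-middle for mouth edge at M
    return np.asarray(M,float)-Rn.from_euler("xyz",[0,np.radians(deg),YB]).apply([-90,0,0])
E
python3 - <<'E'
from h import *
r=np.radians
go(mouth(BC+EB*50+[0,0,150],8),r(8),YB,speed=260); arm.sleep(.2); print(T(),readout.sense()["gripper_width"])
t=imaging.snapshot("top"); s=imaging.snapshot("side"); w=imaging.snapshot("wrist")
for n,im,roi in (("top",t,(315,125,425,245)),("side",s,(235,150,345,240))):
    k=mask(im,(3,90,50),(18,255,255),roi); c,l,st,ce=cv2.connectedComponentsWithStats(k)
    for i in range(1,c):
        d=cast(n,ce[i],12)[0]-[588,-238,0]; d=Rn.from_euler("z",-Y).apply(d); print(n,st[i,4],ce[i].round(0),d[:2].round(0))
cv2.imwrite("pics/w5.png",np.hstack([cv2.resize(t[120:245,315:425],(352,400),interpolation=cv2.INTER_CUBIC),w[10:410,80:520]]))
E
```

```text
12.66 15.705171395859924
top 11 [350. 189.] [-35.  50.]
top 14 [384. 201.] [-35. -52.]
top 11 [352. 204.] [-74.  31.]
top 12 [370. 211.] [-75. -24.]
side 39 [261. 157.] [ 451. -232.]
side 26 [267. 156.] [ 443. -263.]
side 17 [272. 154.] [ 442. -296.]
side 32 [236. 158.] [ 512. -133.]
side 10 [304. 208.] [-40. -53.]
side 2 [294. 217.] [-70.  26.]
side 102 [248. 228.] [-22. 208.]
```

View pics/w5.png

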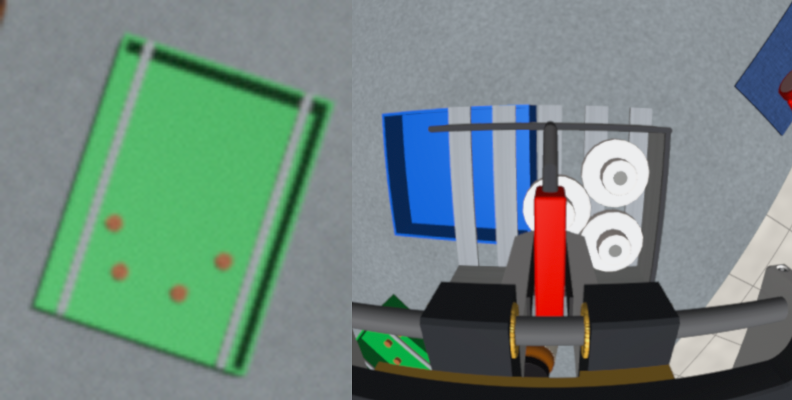

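The clear top view shows all four slugs in the green tray, at crop pixels (115,222), (120,272), (178,293) and (223,261). The wrist view shows all three hubs still in the basket. Now the low tip into the blue tray.

```bash
python3 - <<'E'
from h import *
r=np.radians; M=BC+EB*45+[0,0,78]
go(mouth(M,0),0,YB,speed=150); print(T())
for d in (-10,-16,-20,-24,-28,-32,-36): go(mouth(M,d),r(d),YB,speed=45)
print(T()); arm.sleep(.4)
w=imaging.snapshot("wrist"); s=imaging.snapshot("side")
cv2.imwrite("pics/w6.png",np.hstack([w[10:410,80:520],cv2.resize(s[200:300,180:290],(352,400),interpolation=cv2.INTER_CUBIC)[:, :352]]))
E
```

```text
13.4
16.4
```

View pics/w6.png

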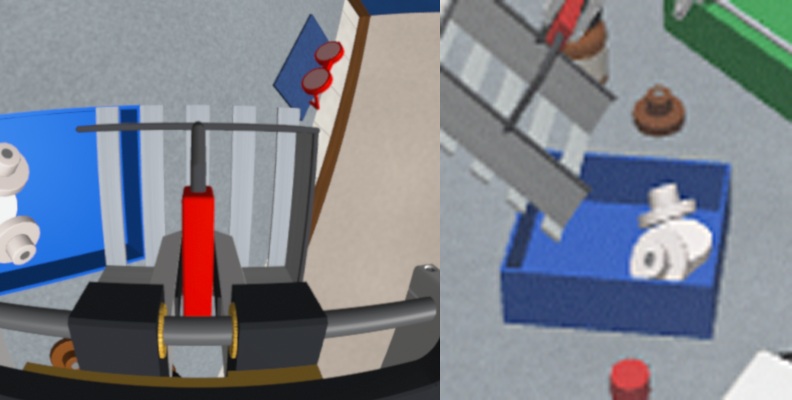

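All three hubs lie in the blue tray, at crop pixels (665,205), (655,255) and (690,240), and the basket is empty. Now I put the basket back.

```bash
python3 - <<'E'
from h import *
r=np.radians; G2=G+[-2,2,0]
go(mouth(BC+EB*60+[0,0,150],-10),r(-10),YB,speed=150)
go(G2+[0,0,90],0,Y,speed=260); go(G2+[0,0,12],0,Y,speed=150); go(G2+[0,0,.5],0,Y,speed=25)
s=readout.sense(); print(T(),s["force"],s["position"])
set_gripper(60); arm.sleep(.2); s=readout.sense(); p=s["position"]; print(s["gripper_width"])
go(G2+[0,0,110],0,Y,speed=120)
arm.movej([-1.194,0.3,1.521,0,1.321,-0.067]); arm.sleep(.3); print(T(),readout.sense()["force"])
t=imaging.snapshot("top"); s=imaging.snapshot("side")
g=mask(t,(0,130,90),(8,255,255),(355,150,415,200)); c=cast("top",rect(g),198)[:,:2]; print("grip",c.mean(0))
cv2.imwrite("pics/f.png",np.hstack([cv2.resize(t[120:260,170:430],(520,280)),cv2.resize(s[140:290,190:340],(280,280))]))
E
```

```text
21.11 [ 0.37239279  0.24462118 -3.03704945] [ 589.01438949 -239.00814234  166.66796387]
60.15561467206332
25.13 [ 0.32138961 -0.54635434  0.46287339]
grip [ 587.29099339 -236.88566751]
```

View pics/f.png

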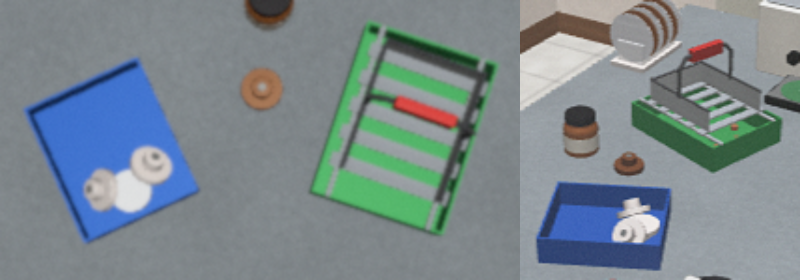

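```bash
python3 -c "
from h import *
sign_off()"
```

```text
the job is handed in; nothing more can be done
```

The job is done and handed in at about 25 s of the 48 s allowed; `sign_off()` reports no verdict, so I can't confirm the result beyond these checks.

- **Slugs:** I tilted and rocked the basket over the green tray, walled end down. A clear top view then showed all four slugs in that tray with all three hubs still in the basket. I did not recount them after putting the basket back, because its lands hide most of the tray floor; one is still visible in the final side view.
- **Hubs:** I tipped them out slowly with the mouth about 78 mm above the table. The final top and side views show all three in the blue tray, two of them leaning on the third. I judged by eye that their heights are within the limit and did not measure them. Hub speed was not measured either.
- **Basket:** It stands released on the rails. The top camera puts its grip at (587, -237) mm against a tray centre of about (583, -233) mm, so about 6 mm off. The two measurements of the tray and basket centres disagreed by a few millimetres throughout, well inside the 30 mm limit. The basket looks upright, but I did not measure its tilt.
- **Other items:** The jar looks in place. I planned the path clear of the wash bottle, screwdriver and disc case, but did not check them at the end. The arm is back at its start pose, touching nothing.

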